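Seat a tile and show it to the inspection camera

TASK

The blue tile on one of the two setter's hand boards is standing up at its outer edge: with the board still lying on the table, press the tile down until it sits level in its brass frame. Then pick that board up by its handle and present the tile to the inspection camera on the stand: the middle of the tile straight in front of the lens, 11 cm from the lens glass, the face of the tile square to the lens. Finish holding it there, still, in the gripper; do not bump the camera or its stand, and leave the red board, the pad of notes and the stamp block where they are.

Things in the scene. Friction and masses are not known exactly. Their poses are not given: they have to be found in the camera images.
- blue_board: Loose wooden paddle (0.14 kg) flat on the table: head 54 x 54 mm with a brass frame (top at z = 16 mm), straight handle 22 mm wide (y), 16 mm high, out to x = -172 mm. Origin: centre of the head's underside; x from handle to outer edge, z out of the face. Grip the handle's flat sides anywhere from x = -45 to -150 mm. At the start the handle points roughly at the robot.
- blue_tile (a joint): Angle (rad) of the blue tile to its board: 0 = seated level (end stop), positive = outer edge up; starts at 0.12 to 0.2. It turns about its inner edge (handle side, board x = -18, z = 12 mm) with stiff friction, stays where it is left; about 3 N near the outer edge moves it.
- tile_center (a point): Middle of the top face of the blue ceramic tile (36 x 36 x 6 mm, brass ring in its middle), z = normal out of the face. When seated it lies at x = 0, y = 0, z = 18 mm of blue_board, 2 mm above the brass frame, axes as the board's.
- view_point (a point): Point in the air about 0.18 m up where the tile's middle shall be: on the camera's lens axis, 110 mm before the lens glass. Its z axis points along the lens axis up to the lens (20 to 40 degrees off vertical, leaning to the post). Camera: black cylinder 42 mm thick, 95 mm long, white ring light of 52 mm round the lens, in a stiff joint on the stand.
- camera_stand: Fixed stand of the inspection camera, origin under its post on the table; grey base 100 x 130 mm, aluminium post 18 mm thick and 349 mm high; the camera hangs on an arm 110 mm out on its -x side, 0.32 m up.
- red_board: The other hand board, same shape and size as blue_board but with a red-brown tile that is already level. Bystander.
- note_pad: Pad of cream paper notes, 66 x 72 x 11 mm, origin at the centre of its underside. Bystander.
- stamp_block: Red plastic block with steel punches, 37 x 74 x 49 mm, origin at the centre of its underside. Bystander.
Mind the look-alikes: they are no part of the job. What is shaped like the blue_board but purple or turquoise is not meant.

How it is judged:
By the outcome, as a careful person would: the job done as asked, in the order asked, and still so for the second after the job is handed in, while the arm keeps its last pose, push and grip.
It also fails if it takes over 43 s, if anything falls off the work surface, if the arm or the gripper's body presses on something with over 40 N, if the wrist force passes 120 N, or if a joint passes its speed limit or range.

ROBOT

A 6-joint arm with a two-finger parallel gripper is mounted at the origin on a cart in front of the work surface, level with it; the furniture and walls round the work are solid. World frame = base frame: x ahead of the robot, y to its left, z up, the work surface at z = 0. Lengths are in m, angles in rad, forces in N, time in s.
With the tool pointing down it reaches from about 0.375 to 0.9 m from the base axis. Payload 3.1 kg.
Tool frame: the origin (TCP) lies between the finger pads, 19 mm behind the fingertips; this is the grasp point; z points along the fingers, y is the line along which they close (so a half turn about z gives the same grasp; the last joint's range is limited). The gripper opens to 85 mm and grips with 20 to 120 N. Pads are 22 mm wide; open, the fingers measure 114 mm over their backs; the gripper's body (76 mm by 85 mm) begins 54 mm behind the grasp point. The pads swing forward as they close: fully open they stand 13 mm farther back than shut.
Start: joints at [-1.496, 0.527, 1.433, -0, 1.181, -0.178], TCP at [0.157, -0.605, 0.25] pointing down, gripper open.
Joint ranges: [-3.08, 3.08], [-0.75, 2.2], [0.22, 2.44], [-1.43, 4.57], [0, 2.65], [-2.85, 2.85]. Speed limits (rad/s): [2.79, 2.79, 3.14, 3.14, 3.14, 3.14].

INTERFACE

Orientations are given as a unit quaternion [x, y, z, w].
In Python, from station import sense, eyes, job gives the robot as it stands.
- The arm moves only by the tool inch_along, called after ">>>" as name(argument=value, ...) on one line, values as JSON. Schema: {"type":"object","properties":{"segments":{"type":"array","items":{"type":"object","properties":{"tx":{"type":"number"},"ty":{"type":"number"},"tz":{"type":"number"},"rz":{"type":"number"},"jaw":{"type":"number"}},"additionalProperties":false,"required":["jaw"]},"minItems":1,"maxItems":20},"force":{"type":"number"},"only":{"type":"string"},"quiet":{"type":"boolean"},"lines":{"type":"string"}},"required":["segments"],"additionalProperties":false}. segments is a list of rows, 1 to 20 of them, each an object with the fields tx, ty, tz (the shift in shares of 600 mm (1.0 is 600 mm)), rz (a turn about the tool's z in shares of pi rad (1.0 is pi rad)), jaw (the opening from 0.0 (shut) to 1.0 (fully open)); a field left out counts as zero (the opening has to be given); each row is the pose to reach, as a shift and turn from the pose commanded when the call began, along the tool's axes at that moment; what a row does not reach only later rows make up. A row lasts 1/10 s, in which the tool goes at most 0.05 m and 0.15 rad, less where a joint would pass 70% of its speed; a pose out of reach is approached as far as the arm can. The fingers move at their own pace and stop on an object; force is the grip in N (left out, the last holds). Time passes only in rows, so rows that do not move let the fingers close. The tool returns the time, the measured TCP pose, the force, the opening and the grip force at its end. only (a regular expression) keeps the lines of the reply that match it, lines (a string "A,B") keeps lines A to B, and quiet returns only ok. A shift or turn number past 1, either way, is cut back to 1. Input that does not fit is refused with a message, and nothing moves.
- sense(): the state, without advancing time (a new reading comes with each control period).
- eyes.snapshot(name): name is "scene" or "top" or "wrist"; returns a dict with "pixels" (400x640x3 uint8, red, green, blue), "range_z" (400x640 float32, m along the optical axis (not along the pixel's ray), 0 where there is no reading), "fov_y" (degrees; the focal length in pixels is half the picture's height over the tangent of half this angle, whatever the lens; pixels are square), "cx", "cy" (the principal point, pixels), "R" (3x3) and "t" (3): a world point X has camera coordinates R X + t; the wrist camera has in their place "hand_eye" (4x4, takes a point from camera to tool coordinates, whose origin is the TCP and whose axes are the flange's). Camera axes: x right, y down, z forward; pixel columns grow to the right and rows downward; lengths in m; the calibration is good to about 2 mm. A picture is of the moment at which its call begins: read the wrist's pose just before it.
- job.sign_off(): hands the job in; it is judged then, once.
The state is a dict: "t": time; "q": joint angles; "qd": joint speeds; "tau": joint torques, N m; "tcp_pos": TCP position; "tool_rot": TCP orientation; "force": force on the tool from outside, world axes, zero at the start; "ft_torque": the same for the moment, N m; "finger_gap": opening from 0.0 (shut) to 1.0 (fully open); "gripper_force": force on a finger pad.
Only numpy, scipy, OpenCV 4.12 (cv2) and the standard library are available. Lean on these libraries where they do the work, as an engineer would, in place of code of your own. Each camera call takes 0.05 s, during which the arm holds its last target. There are 200 camera calls.

## Working session

There is one attempt and no reset: what is moved stays moved. The work goes in short steps, Python scripts to look and compute and a tool call to move; the robot and the scene stay as the last step left them, time stands still between calls to the robot, and variables do not carry over. Pictures are saved under pics/ and viewed, at most 10 in all, crops included, and the job is handed in when it is done.

```bash
ls; mkdir -p pics; cat > h.py <<'E'
import numpy as np, cv2
from scipy.spatial.transform import Rotation as Ro
from station import sense, eyes, job
def snap(n):
    s=sense(); d=eyes.snapshot(n); d['f']=200/np.tan(np.radians(d['fov_y'])/2)
    if 'R' in d: d['Rc']=np.array(d['R']).T; d['o']=-d['Rc']@np.array(d['t'])
    else:
        H=np.array(d['hand_eye']); T=np.eye(4); T[:3,:3]=Ro.from_quat(s['tool_rot']).as_matrix(); T[:3,3]=s['tcp_pos']
        M=T@H; d['Rc']=M[:3,:3]; d['o']=M[:3,3]
    return d
def ray(d,uv):
    uv=np.atleast_2d(np.float64(uv)); c=np.c_[(uv[:,0]-d['cx'])/d['f'],(uv[:,1]-d['cy'])/d['f'],np.ones(len(uv))]
    return c@d['Rc'].T
def onz(d,uv,z):
    r=ray(d,uv); return d['o']+r*((z-d['o'][2])/r[:,2])[:,None]
def cloud(d):
    v,u=np.mgrid[:400,:640]; P=d['o']+ray(d,np.c_[u.ravel(),v.ravel()])*d['range_z'].reshape(-1,1)
    return P.reshape(400,640,3)
def save(d,name,box=None,k=1):
    im=d['pixels'][...,::-1]
    if box: im=im[box[1]:box[3],box[0]:box[2]]
    cv2.imwrite('pics/'+name+'.png',cv2.resize(im,None,fx=k,fy=k,interpolation=cv2.INTER_CUBIC))
E
python3 - <<'E'
from h import *
import pickle
print(sense())
for n in ('top','scene'):
    d=snap(n); save(d,n+'0'); pickle.dump(d,open(n+'0.pkl','wb')); print(n,d['o'],d['Rc'],d['f'],d['cx'],d['cy'])
E
```

```text
pics
{'t': 0.0, 'q': array([-1.49549959e+00,  5.28467232e-01,  1.43390351e+00,  3.30473430e-06,
        1.18139082e+00, -1.78480966e-01]), 'qd': array([ 0.00050195,  0.00175997, -0.00025353,  0.00028014, -0.00098809,
       -0.00011187]), 'tau': array([ 4.31880235e-04, -4.42345512e+01, -1.78026974e+01, -4.38004918e-05,
        8.52776226e-03, -8.11825743e-06]), 'tcp_pos': array([ 0.15690337, -0.60428813,  0.24903253]), 'tool_rot': array([ 9.91959901e-01,  1.26547927e-01,  5.74503433e-05, -1.08293107e-03]), 'force': array([ 0.27959807, -0.7080309 ,  0.26592399]), 'ft_torque': array([-0.03114035, -0.03659579, -0.01698154]), 'gripper_force': 0.0, 'finger_gap': 1.0042840452070023}
top [3.63926908e-01 1.36486183e-03 1.59028979e+00] [[ 0.01221419 -0.98657092  0.16287615]
 [-0.99987293 -0.0137191  -0.008118  ]
 [ 0.0102435  -0.1627563  -0.98661312]] 428.8912811964196 323.65827486633776 203.76546595199764
scene [0.19733692 0.74440778 0.91331396] [[-0.86893011 -0.33241462  0.36668923]
 [-0.49492889  0.58721936 -0.64048327]
 [-0.00242101 -0.73802029 -0.67477418]] 384.6610065816617 326.55113445684634 198.8560953153807
```

View pics/top0.png

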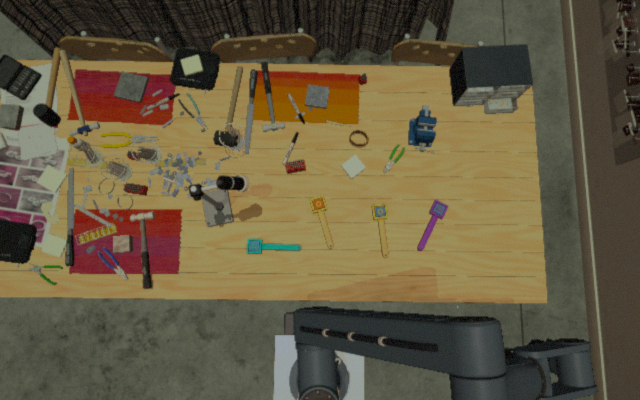

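View pics/scene0.png

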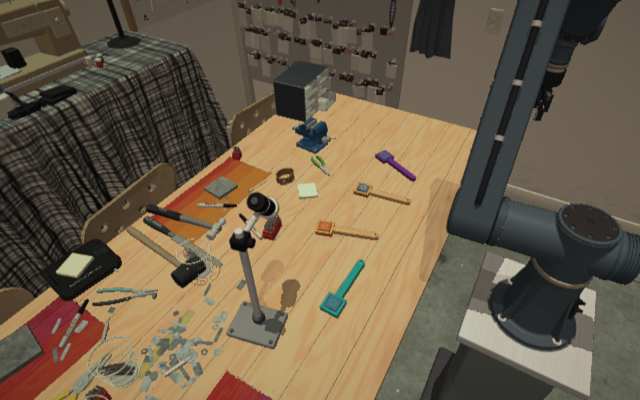

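Top view: the wooden board with a blue tile is at (380,212). The look-alikes are the wooden board with a red tile at (319,204), the turquoise paddle at (257,247) and the purple paddle at (439,209). The camera is at about (232,183) and its stand base at (217,205). By the description I choose (380,212), and I'll check it in a close crop.

```bash
python3 - <<'E'
from h import *
import pickle
t=pickle.load(open('top0.pkl','rb')); s=pickle.load(open('scene0.pkl','rb'))
a=cv2.resize(t['pixels'][190:265,340:420],None,fx=5,fy=5,interpolation=cv2.INTER_CUBIC)
b=cv2.resize(s['pixels'][180:350,215:300],None,fx=375/170,fy=375/170,interpolation=cv2.INTER_CUBIC)
b=cv2.resize(b,(188,375)); cv2.imwrite('pics/crop1.png',np.hstack([a,b])[...,::-1])
for d,n,box in((t,'top',(340,190,420,265)),(s,'scene',(345,175,420,210))):
    x0,y0,x1,y1=box; hsv=cv2.cvtColor(d['pixels'],cv2.COLOR_RGB2HSV)[y0:y1,x0:x1]
    P=cloud(d)[y0:y1,x0:x1]
    m=(hsv[...,0]>90)&(hsv[...,0]<130)&(hsv[...,1]>40)
    uv=np.argwhere(m)[:,::-1]+[x0,y0]; print(n,len(uv),uv.mean(0),np.median(P[m],0), P[m][:,2].min(),P[m][:,2].max(), onz(d,uv.mean(0),.02))
    h=(P[...,2]>.008)&(P[...,2]<.05)
    q=P[h]; print(len(q),q.min(0),q.max(0),np.percentile(P[~h][:,2],[10,50,90]))
    c,(w,hh),ang=cv2.minAreaRect(np.float32(q[:,:2])); print(c,w,hh,ang)
E
```

```text
top 43 [379.39534884 211.11627907] [ 0.5983751  -0.21688671  0.02073805] 0.011130532834610296 0.02781053851566817 [[ 0.59842753 -0.2184166   0.02      ]]
514 [ 0.40514779 -0.3647888   0.00801083] [ 0.6775689  -0.08040873  0.0282151 ] [-4.64512255e-03  5.84192249e-05  4.57827034e-03]
(0.5380905866622925, -0.2253737449645996) 0.26946163177490234 0.2846450209617615 2.868010997772217
scene 35 [362.85714286 187.85714286] [ 0.59622781 -0.21004849  0.02407043] 0.017604594313085475 0.02905992973556859 [[ 0.59922693 -0.21733293  0.02      ]]
509 [ 0.39984313 -0.37684546  0.00804031] [ 0.66677926 -0.1120809   0.02905993] [0.00115169 0.00357024 0.00599065]
(0.5390663146972656, -0.24604517221450806) 0.2620658278465271 0.18378543853759766 29.495195388793945
```

View pics/crop1.png

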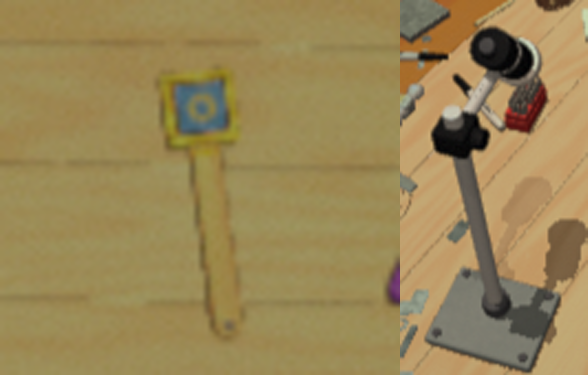

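The crop confirms the blue tile in a brass frame on the wooden board, with head centre at about (380,211) and handle end at about (385,257) in the top view. The camera hangs off its arm, leaning toward the post. Next I'll work out the board pose and make a first estimate of the camera.

```bash
python3 - <<'E'
from h import *
import pickle
np.set_printoptions(precision=4,suppress=True)
t=pickle.load(open('top0.pkl','rb')); s=pickle.load(open('scene0.pkl','rb'))
print('head',onz(t,[379.8,211.3],.02),'tail',onz(t,[385.5,256.5],.016))
for d,b in((t,(195,172,255,225)),(s,(215,180,300,350))):
    P=cloud(d)[b[1]:b[3],b[0]:b[2]]; q=P[(P[...,2]>.1)&(P[...,2]<.5)]
    print(len(q),q.min(0),q.max(0))
    for z in np.arange(.1,.42,.03):
        k=q[(q[:,2]>=z)&(q[:,2]<z+.03)]
        if len(k): print(round(z,2),len(k),k.min(0)[:2],k.max(0)[:2],k.mean(0))
d=snap('wrist'); print(np.array(d['hand_eye']),d['f'],d['cx'],d['cy'])
S=sense(); R=Ro.from_quat(S['tool_rot']).as_matrix(); print(R); print(R.T@(np.array([.50,-.22,.38])-S['tcp_pos']))
E
```

```text
head [[ 0.5978 -0.2199  0.02  ]] tail [[ 0.4318 -0.2398  0.016 ]]
723 [0.5801 0.2238 0.1018] [0.6657 0.3799 0.3686]
0.1 15 [0.6014 0.3671] [0.6138 0.378 ] [0.6063 0.3714 0.1149]
0.13 12 [0.6017 0.368 ] [0.6158 0.3779] [0.6069 0.3709 0.146 ]
0.16 14 [0.6021 0.3674] [0.6164 0.3768] [0.6075 0.3705 0.1762]
0.19 15 [0.6015 0.3685] [0.6145 0.3799] [0.6066 0.3722 0.2029]
0.22 17 [0.6017 0.368 ] [0.6162 0.3781] [0.6065 0.3714 0.2338]
0.25 10 [0.6015 0.2604] [0.6199 0.3789] [0.6082 0.3604 0.2601]
0.28 117 [0.5975 0.2238] [0.6657 0.3601] [0.636  0.2402 0.3007]
0.31 308 [0.5801 0.2311] [0.6567 0.3774] [0.6195 0.3114 0.3261]
0.34 215 [0.6054 0.2578] [0.6507 0.3732] [0.6286 0.2869 0.3542]
1626 [0.5801 0.2292 0.1004] [0.649  0.3991 0.3697]
0.1 51 [0.6011 0.3728] [0.6156 0.3871] [0.6062 0.3819 0.1151]
0.13 60 [0.601 0.371] [0.6167 0.3867] [0.6062 0.3814 0.1445]
0.16 60 [0.6011 0.3714] [0.617  0.3871] [0.6062 0.3817 0.1758]
0.19 66 [0.6013 0.3705] [0.6178 0.3872] [0.6061 0.3814 0.2046]
0.22 75 [0.601  0.3716] [0.6193 0.3871] [0.6063 0.3819 0.235 ]
0.25 91 [0.6011 0.2433] [0.6356 0.387 ] [0.6085 0.367  0.267 ]
0.28 194 [0.5935 0.2292] [0.6487 0.3963] [0.6202 0.2817 0.2942]
0.31 624 [0.5801 0.2308] [0.6462 0.3991] [0.6082 0.3509 0.3276]
0.34 405 [0.6017 0.2621] [0.649  0.3871] [0.6226 0.3111 0.3549]
[[ 0.     -0.9648 -0.2631  0.0674]
 [ 1.     -0.0002  0.0009  0.0008]
 [-0.0009 -0.2631  0.9648 -0.123 ]
 [ 0.      0.      0.      1.    ]] 286.4056327495678 316.48929128435464 199.7882933491993
[[ 0.968   0.2511 -0.0001]
 [ 0.2511 -0.968   0.0017]
 [ 0.0003 -0.0017 -1.    ]]
[ 0.4286 -0.2862 -0.1302]
```

Careful with the scale: shifts go in shares of 600 mm and turns go in shares of pi rad. That gives: 0.43 m is 0.7167, 0.4 m is 0.6667, 0.135 rad is 0.043.

>>> inch_along(segments=[{"tx": 0.0667, "ty": -0.05, "rz": 0.0064, "jaw": 1}, {"tx": 0.1333, "ty": -0.0917, "rz": 0.0127, "jaw": 1}, {"tx": 0.2, "ty": -0.1333, "rz": 0.0191, "jaw": 1}, {"tx": 0.2667, "ty": -0.175, "rz": 0.0255, "jaw": 1}, {"tx": 0.3333, "ty": -0.2167, "rz": 0.0318, "jaw": 1}, {"tx": 0.4, "ty": -0.2667, "rz": 0.043, "jaw": 1}, {"tx": 0.4667, "ty": -0.3083, "rz": 0.043, "jaw": 1}, {"tx": 0.5333, "ty": -0.35, "rz": 0.043, "jaw": 1}, {"tx": 0.6, "ty": -0.4, "rz": 0.043, "jaw": 1}, {"tx": 0.6667, "ty": -0.4417, "rz": 0.043, "jaw": 1}, {"tx": 0.7167, "ty": -0.4767, "rz": 0.043, "jaw": 1}, {"tx": 0.7167, "ty": -0.4767, "rz": 0.043, "jaw": 1}, {"tx": 0.7167, "ty": -0.4767, "rz": 0.043, "jaw": 1}])

```text
t: 1.45
tcp_pos: [0.5015, -0.2194, 0.2497]
tool_rot: [0.998, 0.061, -0.0, -0.0]
force: [-0.1, -0.3, 0.5]
finger_gap: 1.002
gripper_force: 0.0
```

```bash
python3 - <<'E'
from h import *
import pickle
d=snap('wrist'); d['S']=sense(); pickle.dump(d,open('w1.pkl','wb')); save(d,'w1'); print(d['o'])
E
```

```text
[ 0.56866839 -0.21181864  0.37266897]
```

View pics/w1.png

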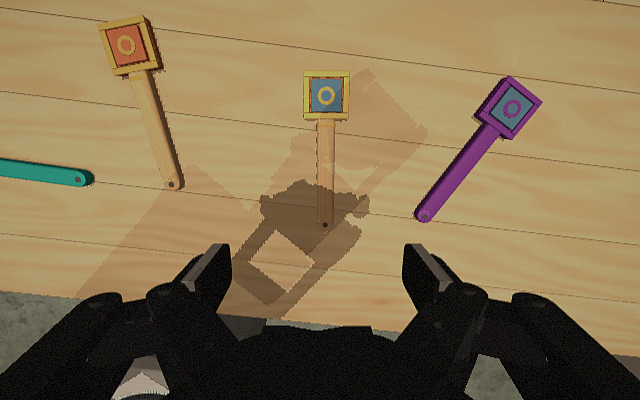

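The wrist view shows the blue tile's ring at (326,95), the frame spanning about (303-350, 70-120) and the handle end at (325,227). The neighbours are red at (127,45) and purple at (512,108). Next I'll measure the board and tile angle.

```bash
cat > m.py <<'E'
from h import *
np.set_printoptions(precision=4,suppress=True)
def board(d,box):
    x0,y0,x1,y1=box; P=cloud(d)[y0:y1,x0:x1]; hsv=cv2.cvtColor(d['pixels'],cv2.COLOR_RGB2HSV)[y0:y1,x0:x1]
    tm=((hsv[...,0]>92)&(hsv[...,0]<125)&(hsv[...,1]>60)&(hsv[...,2]>50)).astype(np.uint8)
    n,l,st,c=cv2.connectedComponentsWithStats(tm); k=1+np.argmax(st[1:,4]); tm=l==k
    cs,_=cv2.findContours(tm.astype(np.uint8),cv2.RETR_EXTERNAL,cv2.CHAIN_APPROX_NONE)
    rt=cv2.minAreaRect(cs[0]); print('tile px',np.array(rt[0])+[x0,y0],rt[1:])
    q=P[cv2.erode(tm.astype(np.uint8),np.ones((3,3)))>0]; A=np.c_[q[:,:2],np.ones(len(q))]
    co=np.linalg.lstsq(A,q[:,2],rcond=None)[0]; print('tile plane slope',co[:2],'mean',q.mean(0),'rms',(A@co-q[:,2]).std(), 'z',q[:,2].min(),q[:,2].max())
    ctr=onz(d,np.array(rt[0])+[x0,y0],.02); print('tile centre ray at z.02',ctr)
    box=cv2.boxPoints(rt)+[x0,y0]; print('corners z.018',onz(d,box,.018)[:,:2].tolist())
    h=(P[...,2]>.010)&(P[...,2]<.022); n,l,st,c=cv2.connectedComponentsWithStats((P[...,2]>.007).astype(np.uint8))
    k=l[int(rt[0][1]),int(rt[0][0])]; m=(l==k); q=P[m]
    hd=q[:,:2]; a=np.arctan2(*(ctr[0,:2]-hd[np.argmin(hd[:,0])])[::-1])
    print('comp',st[k],'z med',np.median(q[:,2]))
    # handle centreline
    for it in range(2):
        e=np.array([np.cos(a),np.sin(a)]); nn=np.array([-e[1],e[0]])
        r=(hd-ctr[0,:2]); xs=r@e; ys=r@nn; M=[]
        for x in np.arange(-.16,-.04,.008):
            y=ys[abs(xs-x)<.004]
            if len(y)>3: M.append((x,(y.max()+y.min())/2,y.max()-y.min()))
        M=np.array(M); p=np.polyfit(M[:,0],M[:,1],1); a+=np.arctan(p[0])
    print('azimuth',a,'offset at tile',p[1],'width',np.median(M[:,2]),'x range',xs.min(),xs.max(),'handle z',np.median(q[(xs<-.05),2]))
    return ctr[0],a
E
python3 - <<'E'
from m import *
import pickle
d=pickle.load(open('w1.pkl','rb')); board(d,(290,60,365,235))
P=cloud(d); print('table',np.median(P[150:180,220:300,2]))
E
```

```text
tile px [326.   95.5] ((31.0, 30.0), 90.0)
tile plane slope [0.1287 0.0161] mean [ 0.5998 -0.219   0.0194] rms 0.0007830674296546581 z 0.01575606802595131 0.02280706242715408
tile centre ray at z.02 [[ 0.5989 -0.2196  0.02  ]]
corners z.018 [[0.6136807514012438, -0.20026759033118563], [0.6178679623451457, -0.23457631963744724], [0.5840785797712058, -0.2394726052962052], [0.5797800351709964, -0.20422732497523108]]
comp [  13   10   47  161 4148] z med 0.01517818799701448
azimuth 0.12075864646845526 offset at tile -6.096581816973776e-05 width 0.02090207495737708 x range -0.1694875606132798 0.028404572629217414 handle z 0.01485257599833445
table -0.001140121066426747
```

In the tool's units: 0.192 m is 0.32, 0.03 m is 0.05.

>>> inch_along(segments=[{"tx": 0.05, "ty": 0.005, "tz": 0.05, "jaw": 0}, {"tx": 0.1, "ty": 0.01, "tz": 0.1, "jaw": 0}, {"tx": 0.1417, "ty": 0.015, "tz": 0.15, "jaw": 0}, {"tx": 0.1817, "ty": 0.02, "tz": 0.2083, "jaw": 0}, {"tx": 0.1817, "ty": 0.02, "tz": 0.2667, "jaw": 0}, {"tx": 0.1817, "ty": 0.02, "tz": 0.3083, "jaw": 0}, {"tx": 0.1817, "ty": 0.02, "tz": 0.32, "jaw": 0}, {"tx": 0.1817, "ty": 0.02, "tz": 0.32, "jaw": 0}, {"tx": 0.1817, "ty": 0.02, "tz": 0.32, "jaw": 0}])

```text
t: 2.4
tcp_pos: [0.6114, -0.2205, 0.0593]
tool_rot: [0.998, 0.059, 0.001, 0.001]
force: [0.1, -0.6, 0.5]
finger_gap: 0.003
gripper_force: 0.0
```

```bash
python3 -c "
from h import *
s=sense();print(s['tcp_pos'],s['force'])"
```

```text
[ 0.61141783 -0.22052331  0.05930763] [ 0.13108486 -0.56078947  0.49827409]
```

>>> inch_along(segments=[{"tz": 0.0083, "jaw": 0}, {"tz": 0.0167, "jaw": 0}, {"tz": 0.0217, "jaw": 0}, {"tz": 0.0217, "jaw": 0}])

```text
t: 2.8
tcp_pos: [0.6108, -0.2189, 0.0448]
tool_rot: [0.998, 0.059, -0.0, -0.0]
force: [0.4, 0.4, 0.0]
finger_gap: -0.002
gripper_force: 0.0
```

In the tool's units: 0.004 m is 0.0067, 0.002 m is 0.0033.

>>> inch_along(segments=[{"tz": 0.0033, "jaw": 0}, {"tz": 0.0067, "jaw": 0}, {"tz": 0.0067, "jaw": 0}])

```text
t: 3.1
tcp_pos: [0.6112, -0.2191, 0.041]
tool_rot: [0.998, 0.059, 0.0, 0.0]
force: [-0.3, -0.0, 0.3]
finger_gap: 0.001
gripper_force: 0.0
```

>>> inch_along(segments=[{"tz": 0.0033, "jaw": 0}, {"tz": 0.005, "jaw": 0}, {"tz": 0.005, "jaw": 0}])

```text
t: 3.4
tcp_pos: [0.6117, -0.2192, 0.0383]
tool_rot: [0.998, 0.059, 0.001, 0.0]
force: [1.3, 1.5, 0.9]
finger_gap: 0.002
gripper_force: 0.9
```

In the tool's units: 0.001 m is 0.0017.

>>> inch_along(segments=[{"tz": 0.0017, "jaw": 0}, {"tz": 0.0017, "jaw": 0}, {"tz": 0.0017, "jaw": 0}])

```text
t: 3.7
tcp_pos: [0.6115, -0.2194, 0.0372]
tool_rot: [0.998, 0.059, 0.0, 0.0]
force: [1.4, 0.5, 2.7]
finger_gap: 0.001
gripper_force: 1.3
```

In the tool's units: 0.0015 m is 0.0025, 0.001 m is 0.0017.

>>> inch_along(segments=[{"tz": 0.0017, "jaw": 0}, {"tz": 0.0025, "jaw": 0}, {"tz": 0.0025, "jaw": 0}])

```text
t: 4.0
tcp_pos: [0.6115, -0.2194, 0.0366]
tool_rot: [0.998, 0.059, 0.001, 0.0]
force: [1.6, 0.9, 7.8]
finger_gap: 0.0
gripper_force: 3.9
```

>>> inch_along(segments=[{"tz": 0.0017, "jaw": 0}, {"tz": 0.0017, "jaw": 0}])

```text
t: 4.2
tcp_pos: [0.6116, -0.2194, 0.0365]
tool_rot: [0.998, 0.059, 0.001, 0.0]
force: [0.1, 1.7, 11.6]
finger_gap: -0.002
gripper_force: 6.1
```

In the tool's units: 0.002 m is 0.0033, 0.001 m is 0.0017.

>>> inch_along(segments=[{"tz": 0.0017, "jaw": 0}, {"tz": 0.0033, "jaw": 0}, {"tz": 0.0033, "jaw": 0}])

```text
t: 4.5
tcp_pos: [0.6116, -0.2194, 0.0362]
tool_rot: [0.998, 0.059, 0.001, 0.001]
force: [-2.4, 1.8, 21.4]
finger_gap: -0.001
gripper_force: 10.6
```

>>> inch_along(segments=[{"tz": -0.0333, "jaw": 0}, {"tx": -0.05, "tz": -0.1, "jaw": 0}, {"tx": -0.1, "tz": -0.1667, "jaw": 0.3}, {"tx": -0.15, "tz": -0.2167, "jaw": 0.5}, {"tx": -0.1667, "tz": -0.2167, "jaw": 0.5}, {"tx": -0.1667, "tz": -0.2167, "jaw": 0.5}])

```text
t: 5.1
tcp_pos: [0.5096, -0.2308, 0.1625]
tool_rot: [0.998, 0.059, -0.001, -0.0]
force: [0.1, -0.5, -1.0]
finger_gap: 0.498
gripper_force: 0.0
```

```bash
python3 - <<'E'
from m import *
import pickle
d=snap('wrist'); d['S']=sense(); pickle.dump(d,open('w2.pkl','wb')); save(d,'w2'); board(d,(250,20,400,300))
P=cloud(d); print('table',np.median(P[100:140,180:240,2]))
E
```

```text
tile px [314.5  93. ] ((41.99999237060547, 38.99999237060547), 90.0)
tile plane slope [-0.0515 -0.0149] mean [ 0.6    -0.2192  0.0173] rms 0.008771426013077708 z 0.01459457399814712 0.28537869934517746
tile centre ray at z.02 [[ 0.6002 -0.2191  0.02  ]]
corners z.018 [[0.6153584555052471, -0.20043974467728812], [0.6192976232054226, -0.2338433769050992], [0.5848945595636397, -0.23846746776156302], [0.5808079301959075, -0.203820368281462]]
comp [  34   40   62  207 7028] z med 0.015162452923038805
azimuth 0.12248243034705522 offset at tile 9.159041735365733e-06 width 0.021397583617744225 x range -0.17057246231103967 0.026901506919942492 handle z 0.014863252911686275
table -0.0010967919035894669
```

View pics/w2.png

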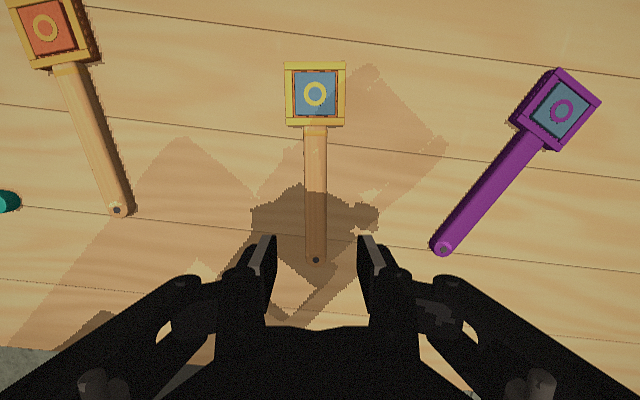

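The wrist view shows the tile at (315,93) now looking flush, the handle end at (315,260), and nothing else disturbed. The force rose from 8 to 21 N while z stayed at 36.5 mm, so the tile is on its end stop. Next is the grip near the tail.

In the tool's units: 0.132 m is 0.22, 0.115 m is 0.1917.

```bash
python3 - <<'E'
from m import *
import pickle
d=pickle.load(open('w2.pkl','rb')); P=cloud(d)
def fit(b):
    q=P[b[1]:b[3],b[0]:b[2]].reshape(-1,3); q=q[(q[:,2]>.01)&(q[:,2]<.04)]
    A=np.c_[q[:,:2],np.ones(len(q))]; c=np.linalg.lstsq(A,q[:,2],rcond=None)[0]; return c,np.median(q[:,2]),len(q)
print(fit((297,76,333,110)))
for b in ((297,74,333,80),(297,105,333,111),(300,64,330,68),(286,70,291,118),(338,70,343,118)): print(np.median(P[b[1]:b[3],b[0]:b[2],2]))
E
```

```text
(array([-0.0009, -0.0032,  0.0171]), np.float64(0.017221001666290092), 1222)
0.01697009969374144
0.01699896991567315
0.015143312139321297
0.015003391194830795
0.014995850673291039
```

>>> inch_along(segments=[{"tx": -0.0417, "tz": 0.0667, "jaw": 0.5}, {"tx": -0.0817, "tz": 0.1333, "jaw": 0.5}, {"tx": -0.0817, "tz": 0.1917, "jaw": 0.5}, {"tx": -0.0817, "tz": 0.22, "jaw": 0.5}, {"tx": -0.0817, "tz": 0.22, "jaw": 0.5}, {"tx": -0.0817, "tz": 0.22, "jaw": 0.5}])

```text
t: 5.75
tcp_pos: [0.4632, -0.2364, 0.0292]
tool_rot: [0.998, 0.06, -0.001, -0.001]
force: [0.2, 0.5, 0.6]
finger_gap: 0.501
gripper_force: 0.0
```

The tile is level: its slope is about 0 and it stands 2 mm above the frame. I'll grip lightly and lift.

In the tool's units: 0.008 m is 0.0133, 0.004 m is 0.0067.

>>> inch_along(segments=[{"tz": 0.0067, "jaw": 0.5}, {"tz": 0.0133, "jaw": 0.5}, {"tz": 0.0133, "jaw": 0.4}, {"tz": 0.0133, "jaw": 0}, {"tz": 0.0133, "jaw": 0}, {"tz": 0.0133, "jaw": 0}, {"tz": 0.0133, "jaw": 0}, {"tz": 0.0133, "jaw": 0}], force=20)

```text
t: 6.55
tcp_pos: [0.4633, -0.2369, 0.0231]
tool_rot: [0.998, 0.059, 0.0, 0.0]
force: [0.3, 0.7, 5.3]
finger_gap: 0.248
gripper_force: 21.0
```

>>> inch_along(segments=[{"tz": -0.0333, "jaw": 0}, {"tz": -0.0833, "jaw": 0}, {"tz": -0.1667, "jaw": 0}, {"tz": -0.25, "jaw": 0}, {"tz": -0.3167, "jaw": 0}, {"tz": -0.3333, "jaw": 0}, {"tz": -0.3333, "jaw": 0}, {"tz": -0.3333, "jaw": 0}])

```text
t: 7.35
tcp_pos: [0.4619, -0.236, 0.2209]
tool_rot: [0.998, 0.059, -0.001, -0.001]
force: [0.0, 0.2, -2.6]
finger_gap: 0.254
gripper_force: 20.1
```

```bash
cat >> m.py <<'E'
def pitch(d):
    S=sense(); R=Ro.from_quat(S['tool_rot']).as_matrix(); P=cloud(d); T=(P-S['tcp_pos'])@R
    hsv=cv2.cvtColor(d['pixels'],cv2.COLOR_RGB2HSV)
    m=(hsv[...,0]>92)&(hsv[...,0]<125)&(hsv[...,1]>60)&(hsv[...,2]>50)&(abs(T[...,1])<.03)&(T[...,0]>.05)&(T[...,0]<.2)&(P[...,2]>.025)
    m=cv2.erode(m.astype(np.uint8),np.ones((3,3)))>0; uv=np.argwhere(m)[:,::-1]
    q=T[m]; c=np.median(q,0); q=q[np.linalg.norm(q-c,axis=1)<.028]; c=q.mean(0)
    n=np.linalg.svd(q-c)[2][2]; n*=-np.sign(n[2])
    print('tile n',len(q),'ctr tool',c,'normal tool',n,'world',R@n,'ctr world',S['tcp_pos']+R@c,'droop',np.arctan2(n[0],-n[2]))
    return c,n
E
python3 - <<'E'
from m import *
d=snap('wrist'); pitch(d); save(d,'w3')
print(sense()['gripper_force'],sense()['finger_gap'])
E
```

```text
tile n 0 ctr tool [nan nan nan] normal tool [-0. -0. -1.] world [ 0.0039 -0.003   1.    ] ctr world [nan nan nan] droop -0.0
20.07299780845642 0.24723734052052515
  return _methods._mean(a, axis=axis, dtype=dtype,
  ret = um.true_divide(
m.py:32: RuntimeWarning: Mean of empty slice.
  q=T[m]; c=np.median(q,0); q=q[np.linalg.norm(q-c,axis=1)<.028]; c=q.mean(0)
```

View pics/w3.png

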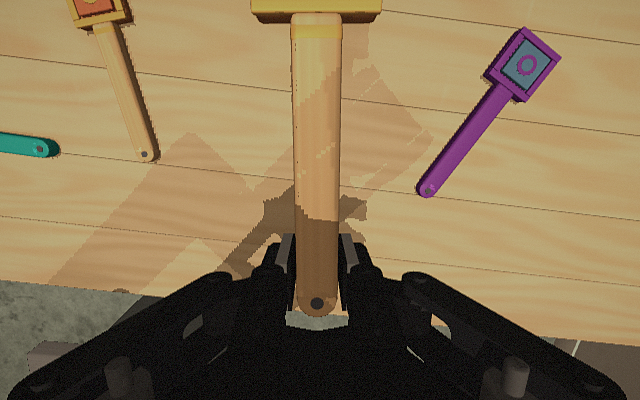

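The board is in the grip: handle end at (317,305), near edge of the head frame at (316,10), tile out of view. I'll measure droop from the handle's top face.

```bash
cat >> m.py <<'E'
def handle(d):
    S=sense(); R=Ro.from_quat(S['tool_rot']).as_matrix(); P=cloud(d); T=(P-S['tcp_pos'])@R
    hsv=cv2.cvtColor(d['pixels'],cv2.COLOR_RGB2HSV)
    m=(abs(T[...,1])<.009)&(T[...,0]>.012)&(T[...,0]<.11)&(T[...,2]>-.06)&(P[...,2]>.05)&(d['range_z']>.03)&(T[...,2]<.1)
    q=T[m]
    for _ in range(3):
        p=np.polyfit(q[:,0],q[:,2],1); e=q[:,2]-np.polyval(p,q[:,0]); q=q[abs(e)<max(.002,2*e.std())]
    py=np.polyfit(q[:,0],q[:,1],1)
    print('handle n',len(q),'droop',np.arctan(p[0]),'top z at tool x=0',p[1],'rms',e.std(),'x',q[:,0].min(),q[:,0].max())
    return np.arctan(p[0]),p[1]
E
python3 - <<'E'
from m import *
d=snap('wrist'); handle(d); d=snap('scene'); import pickle; pickle.dump(d,open('s1.pkl','wb'))
d=snap('top'); hsv=cv2.cvtColor(d['pixels'],cv2.COLOR_RGB2HSV);P=cloud(d)
m=(P[...,2]>.1)&(abs(P[...,1]+.22)<.04)&(P[...,0]>.56)&(P[...,0]<.64); q=P[m]; print(len(q),q.mean(0)); A=np.c_[q[:,:2],np.ones(len(q))];print(np.linalg.lstsq(A,q[:,2],rcond=None)[0])
print(sense()['ft_torque'],sense()['force'])
E
```

```text
handle n 8877 droop 0.022531683235856626 top z at tool x=0 0.007886538522598675 rms 0.0006479581264618383 x 0.012020080131295364 0.10998329572565403
307 [ 0.5956 -0.2198  0.2095]
[-0.0144 -0.0306  0.2114]
[-0.0819  0.0808  0.0354] [ 0.4795  0.8972 -0.8472]
```

```bash
cat > cam.py <<'E'
from m import *
import pickle
from scipy.optimize import least_squares
def pts(d,b):
    P=cloud(d); g=d['pixels'].astype(int).mean(-1)
    m=np.zeros(g.shape,bool); m[b[1]:b[3],b[0]:b[2]]=1
    m&=(P[...,2]>.22)&(P[...,1]<.34)&(P[...,1]>.15)&(P[...,0]<.7)&(P[...,0]>.55)&(d['range_z']>0)
    return P[m],g[m]
def fitcyl(Q,r=.021,w0=None):
    # params: point at mean y-z (cx,cy), direction spherical about +y/+z
    c0=Q.mean(0) if w0 is None else w0
    def un(p): a=np.array([np.sin(p[3])*np.cos(p[4]),np.sin(p[3])*np.sin(p[4]),np.cos(p[3])]); return p[:3],a
    def f(p):
        c,a=un(p); v=Q-c; s=v@a; rad=np.linalg.norm(v-s[:,None]*a,axis=1); return np.r_[rad-r,.01*((p[:3]-c0)@a)]
    s=least_squares(f,np.r_[c0,.5,np.pi/2],loss='soft_l1',f_scale=.0015)
    return *un(s.x),f(s.x)[:-1],s.x
E
python3 - <<'E'
from cam import *
t=pickle.load(open('top0.pkl','rb')); s=pickle.load(open('scene0.pkl','rb'))
Pt,gt=pts(t,(200,165,260,225)); Ps,gs=pts(s,(215,180,300,350))
for nm,Q,g in (('t',Pt,gt),('s',Ps,gs),('both',np.r_[Pt,Ps],np.r_[gt,gs])):
    K=Q[g<75]; c,a,e,x=fitcyl(K)
    for _ in range(3): K=K[abs(e)<.004]; c,a,e,x=fitcyl(K)
    v=Q-c; al=v@a; rad=np.linalg.norm(v-al[:,None]*a,axis=1)
    print(nm,len(Q),len(K),'c',c,'a',a,'tilt',np.degrees(x[3]),'az',np.degrees(x[4]),'rms',e.std())
    for lo in np.arange(-.08,.08,.008):
        k=(al>=lo)&(al<lo+.008)&(rad<.04)
        if k.sum()>3: print('  %.3f n%d g%d r %.4f..%.4f'%(lo,k.sum(),np.median(g[k]),*np.percentile(rad[k],[5,95])))
E
```

```text
t 498 256 c [0.6336 0.2767 0.3269] a [-0.1347  0.5998  0.7887] tilt 37.9363758131164 az 102.65547026797478 rms 0.001525457934757347
  -0.064 n4 g122 r 0.0215..0.0255
  -0.056 n31 g116 r 0.0209..0.0267
  -0.048 n61 g123 r 0.0194..0.0273
  -0.040 n27 g22 r 0.0185..0.0226
  -0.032 n26 g9 r 0.0190..0.0225
  -0.024 n26 g13 r 0.0176..0.0241
  -0.016 n29 g14 r 0.0174..0.0245
  -0.008 n25 g33 r 0.0196..0.0227
  -0.000 n31 g65 r 0.0198..0.0238
  0.008 n31 g18 r 0.0186..0.0247
  0.016 n39 g12 r 0.0190..0.0373
  0.024 n42 g19 r 0.0178..0.0374
  0.032 n87 g24 r 0.0075..0.0228
  0.040 n14 g52 r 0.0020..0.0095
s 704 278 c [0.6345 0.2801 0.3355] a [-0.123   0.5814  0.8043] tilt 36.459879404015055 az 101.94659005523138 rms 0.0013238093412084905
  -0.064 n16 g87 r 0.0248..0.0260
  -0.056 n91 g110 r 0.0203..0.0261
  -0.048 n31 g46 r 0.0202..0.0246
  -0.040 n23 g6 r 0.0201..0.0214
  -0.032 n21 g7 r 0.0205..0.0217
  -0.024 n21 g8 r 0.0202..0.0217
  -0.016 n20 g32 r 0.0208..0.0220
  -0.008 n28 g64 r 0.0208..0.0224
  -0.000 n38 g50 r 0.0208..0.0289
  0.008 n57 g86 r 0.0207..0.0363
  0.016 n37 g12 r 0.0197..0.0389
  0.024 n230 g23 r 0.0092..0.0212
  0.032 n44 g66 r 0.0024..0.0090
both 1202 521 c [0.6347 0.2785 0.3307] a [-0.1209  0.6023  0.7891] tilt 37.901298516662365 az 101.35462918268163 rms 0.0014756635217654105
  -0.064 n23 g116 r 0.0198..0.0259
  -0.056 n63 g113 r 0.0204..0.0264
  -0.048 n148 g113 r 0.0195..0.0259
  -0.040 n48 g15 r 0.0182..0.0219
  -0.032 n47 g8 r 0.0186..0.0228
  -0.024 n53 g10 r 0.0168..0.0234
  -0.016 n44 g12 r 0.0188..0.0230
  -0.008 n47 g49 r 0.0194..0.0232
  -0.000 n64 g50 r 0.0192..0.0240
  0.008 n79 g21 r 0.0185..0.0292
  0.016 n96 g29 r 0.0192..0.0385
  0.024 n209 g22 r 0.0097..0.0316
  0.032 n185 g25 r 0.0049..0.0203
  0.040 n29 g67 r 0.0020..0.0094
```

In the tool's units: -0.395 m is -0.6583, -0.24 m is -0.4.

>>> inch_along(segments=[{"tz": -0.0667, "jaw": 0}, {"tx": 0.0167, "ty": -0.05, "tz": -0.1333, "jaw": 0}, {"tx": 0.0333, "ty": -0.1167, "tz": -0.2, "jaw": 0}, {"tx": 0.05, "ty": -0.1833, "tz": -0.25, "jaw": 0}, {"tx": 0.075, "ty": -0.25, "tz": -0.3, "jaw": 0}, {"tx": 0.0917, "ty": -0.3167, "tz": -0.3333, "jaw": 0}, {"tx": 0.1167, "ty": -0.3833, "tz": -0.3667, "jaw": 0}, {"tx": 0.1333, "ty": -0.45, "tz": -0.4, "jaw": 0}, {"tx": 0.1583, "ty": -0.5167, "tz": -0.4, "jaw": 0}, {"tx": 0.175, "ty": -0.5833, "tz": -0.4, "jaw": 0}, {"tx": 0.1917, "ty": -0.6417, "tz": -0.4, "jaw": 0}, {"tx": 0.1917, "ty": -0.6583, "tz": -0.4, "jaw": 0}, {"tx": 0.1917, "ty": -0.6583, "tz": -0.4, "jaw": 0}, {"tx": 0.1917, "ty": -0.6583, "tz": -0.4, "jaw": 0}], force=60)

```text
t: 8.95
tcp_pos: [0.5303, 0.1683, 0.4615]
tool_rot: [0.998, 0.059, -0.001, 0.001]
force: [-0.1, -0.7, -0.9]
finger_gap: 0.234
gripper_force: 64.2
```

```bash
python3 - <<'E'
from cam import *
d=snap('wrist'); handle(d); d['S']=sense(); pickle.dump(d,open('w4.pkl','wb')); save(d,'w4'); print(sense()['tcp_pos'])
E
```

```text
handle n 8842 droop 0.02385819248523975 top z at tool x=0 0.008617844861418276 rms 0.0006368299783146448 x 0.012003071534654805 0.10999871276877404
[0.5304 0.1678 0.4619]
```

View pics/w4.png

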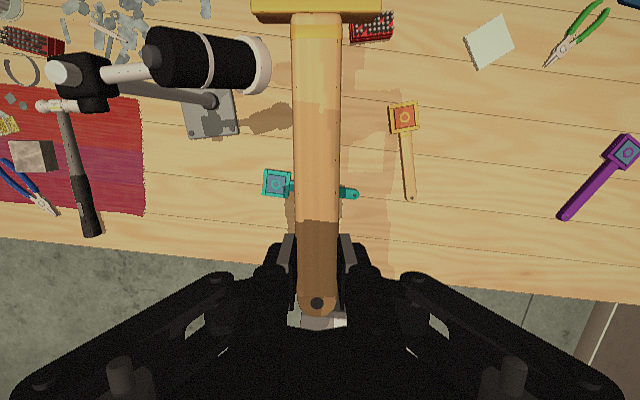

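The view shows the inspection camera clearly: back cap at about (148,55), white ring light at about (262,65), arm end at (135,72). The board handle is at (317,150). Next I'll fit the cylinder from this close view.

```bash
python3 - <<'E'
from cam import *
t=pickle.load(open('top0.pkl','rb')); s=pickle.load(open('scene0.pkl','rb')); w=pickle.load(open('w4.pkl','rb'))
Pt,gt=pts(t,(200,165,260,225)); Ps,gs=pts(s,(215,180,300,350)); Pw,gw=pts(w,(140,15,275,100))
for nm,Q,g,r in (('w',Pw,gw,.021),('t',Pt,gt,.021),('s',Ps,gs,.021),('all',np.r_[Pw,np.repeat(Pt,4,0),np.repeat(Ps,4,0)],np.r_[gw,np.repeat(gt,4),np.repeat(gs,4)],.021)):
    K=Q[g<75] ; c,a,e,x=fitcyl(K)
    for _ in range(5):
        al=(K-c)@a; K=K[(abs(e)<.003)&(al>-.042)&(al<.034)]; c,a,e,x=fitcyl(K,w0=c)
    v=Q-c; al=v@a; rad=np.linalg.norm(v-al[:,None]*a,axis=1)
    rg=(rad>.0235)&(rad<.029)&(al<-.03); cap=(rad<.02)&(rad>.011)&(al>.02)
    ax=np.median(al[cap]) if cap.sum() else np.nan; r=np.percentile(al[rg],[1,5,50,95,99])
    print(nm,len(K),'c',c,'tilt %.2f az %.2f rms %.4f'%(np.degrees(x[3]),np.degrees(x[4]),e.std()),'ring',r,'cap',ax, cap.sum())
    print('   view from ring front',c+a*(r[1]-.11),'from cap-.095',c+a*(ax-.205))
E
```

```text
w 3716 c [0.6316 0.2864 0.3387] tilt 37.61 az 102.90 rms 0.0007 ring [-0.0735 -0.0721 -0.0638 -0.0587 -0.0582] cap nan 0
   view from ring front [0.6564 0.1781 0.1945] from cap-.095 [nan nan nan]
t 207 c [0.6328 0.2812 0.3326] tilt 38.16 az 101.30 rms 0.0012 ring [-0.064  -0.063  -0.0543 -0.0482 -0.041 ] cap 0.026897941691287848 60
   view from ring front [0.6538 0.1764 0.1965] from cap-.095 [0.6544 0.1733 0.1925]
s 203 c [0.6329 0.2873 0.3451] tilt 36.70 az 101.27 rms 0.0009 ring [-0.0755 -0.0731 -0.0639 -0.0593 -0.0589] cap 0.020754202922955777 1
   view from ring front [0.6543 0.18   0.1983] from cap-.095 [0.6544 0.1793 0.1974]
all 4575 c [0.6306 0.2926 0.3471] tilt 38.00 az 102.27 rms 0.0010 ring [-0.0838 -0.0823 -0.0729 -0.066  -0.0407] cap nan 0
   view from ring front [0.6558 0.177  0.1955] from cap-.095 [nan nan nan]
```

In the tool's units: 0.395 m is 0.6583, 0.24 m is 0.4.

>>> inch_along(segments=[{"tx": -0.0167, "ty": 0.0667, "jaw": 0}, {"tx": -0.0333, "ty": 0.1333, "jaw": 0}, {"tx": -0.0583, "ty": 0.2, "jaw": 0}, {"tx": -0.075, "ty": 0.2667, "tz": 0.0333, "jaw": 0}, {"tx": -0.1, "ty": 0.3333, "tz": 0.0667, "jaw": 0}, {"tx": -0.1167, "ty": 0.4, "tz": 0.1167, "jaw": 0}, {"tx": -0.1333, "ty": 0.4667, "tz": 0.1833, "jaw": 0}, {"tx": -0.1583, "ty": 0.5333, "tz": 0.25, "jaw": 0}, {"tx": -0.175, "ty": 0.6, "tz": 0.3167, "jaw": 0}, {"tx": -0.1917, "ty": 0.6583, "tz": 0.3833, "jaw": 0}, {"tx": -0.1917, "ty": 0.6583, "tz": 0.45, "jaw": 0}, {"tx": -0.1917, "ty": 0.6583, "tz": 0.5167, "jaw": 0}, {"tx": -0.1917, "ty": 0.6583, "tz": 0.5833, "jaw": 0}, {"tx": -0.1917, "ty": 0.6583, "tz": 0.6417, "jaw": 0}, {"tx": -0.1917, "ty": 0.6583, "tz": 0.6417, "jaw": 0}], force=60)

```text
t: 10.5
tcp_pos: [0.4596, -0.2364, 0.0736]
tool_rot: [0.998, 0.058, -0.004, -0.003]
force: [-0.9, 0.5, -0.3]
finger_gap: 0.241
gripper_force: 64.2
```

>>> inch_along(segments=[{"jaw": 0.25}, {"jaw": 0.25}, {"jaw": 0.25}], force=20)

```text
t: 10.8
tcp_pos: [0.4643, -0.238, 0.0798]
tool_rot: [0.998, 0.059, 0.002, 0.002]
force: [0.1, -0.0, -0.7]
finger_gap: 0.251
gripper_force: 19.6
```

```bash
python3 - <<'E'
from m import *
handle(snap('wrist'))
E
```

```text
handle n 8850 droop 0.02281231013294105 top z at tool x=0 0.007913149291627451 rms 0.0006527208789069906 x 0.012058995437242068 0.10998802579319246
```

>>> inch_along(segments=[{"jaw": 0.255}, {"jaw": 0.255}], force=20)

```text
t: 11.05
tcp_pos: [0.4636, -0.237, 0.0785]
tool_rot: [0.998, 0.06, 0.001, 0.001]
force: [-0.8, 0.4, -1.2]
finger_gap: 0.253
gripper_force: 6.7
```

```bash
python3 - <<'E'
from m import *
handle(snap('wrist'))
E
```

```text
handle n 3167 droop 0.34445081452854664 top z at tool x=0 0.007998355235218071 rms 0.0006616803205970853 x 0.012004944856501573 0.05995259975816537
```

A loose grip at opening 0.255 lets the head sag onto the table, so the table height sets the angle. I'll raise to the height that gives 37.6° and tighten.

Careful with the scale: shifts go in shares of 600 mm and turns go in shares of pi rad. That gives: -0.044 m is -0.0733, -0.042 m is -0.07.

>>> inch_along(segments=[{"tz": -0.01, "jaw": 0.255}, {"tz": -0.02, "jaw": 0.255}, {"tz": -0.03, "jaw": 0.255}, {"tz": -0.04, "jaw": 0.255}, {"tz": -0.05, "jaw": 0.255}, {"tz": -0.06, "jaw": 0.255}, {"tz": -0.07, "jaw": 0.255}, {"tz": -0.0733, "jaw": 0.255}, {"tz": -0.0733, "jaw": 0.255}], force=20)

```text
t: 12.0
tcp_pos: [0.4631, -0.2369, 0.1219]
tool_rot: [0.998, 0.059, 0.0, 0.0]
force: [-0.3, -0.7, 1.0]
finger_gap: 0.258
gripper_force: 6.7
```

```bash
python3 - <<'E'
from m import *
d=snap('wrist'); handle(d); pitch(d)
E
```

```text
handle n 4125 droop 0.6557789104058624 top z at tool x=0 0.00812547256781334 rms 0.000712213367725323 x 0.012041847653193938 0.08482872581483582
tile n 1100 ctr tool [0.1041 0.001  0.0862] normal tool [ 0.5578 -0.0019 -0.83  ] world [0.5537 0.0683 0.8299] ctr world [ 0.5664 -0.2256  0.0355] droop 0.5916972100449315
```

>>> inch_along(segments=[{"jaw": 0.2}, {"jaw": 0}, {"jaw": 0}, {"jaw": 0}], force=60)

```text
t: 12.45
tcp_pos: [0.4628, -0.2369, 0.1215]
tool_rot: [0.998, 0.059, -0.0, -0.0]
force: [-3.1, -0.8, 2.3]
finger_gap: 0.235
gripper_force: 60.2
```

>>> inch_along(segments=[{"tz": -0.0333, "jaw": 0}, {"tz": -0.1, "jaw": 0}, {"tz": -0.1667, "jaw": 0}, {"tz": -0.2333, "jaw": 0}, {"tz": -0.2833, "jaw": 0}, {"tz": -0.3, "jaw": 0}, {"tz": -0.3, "jaw": 0}, {"tz": -0.3, "jaw": 0}])

```text
t: 13.25
tcp_pos: [0.4623, -0.236, 0.2997]
tool_rot: [0.998, 0.059, -0.001, -0.001]
force: [0.5, 0.4, -1.6]
finger_gap: 0.236
gripper_force: 59.9
```

```bash
python3 - <<'E'
from m import *
d=snap('wrist'); handle(d); pitch(d); import pickle; d['S']=sense(); pickle.dump(d,open('w5.pkl','wb')); save(d,'w5')
E
```

```text
handle n 4885 droop 0.6525381247305991 top z at tool x=0 0.008630415889089966 rms 0.0008339527286389166 x 0.012021274565320992 0.10981127599947212
tile n 1359 ctr tool [0.1078 0.001  0.0896] normal tool [ 0.5935 -0.003  -0.8048] world [0.5917 0.0709 0.803 ] ctr world [ 0.569  -0.2239  0.2094] droop 0.6354150600019541
```

View pics/w5.png

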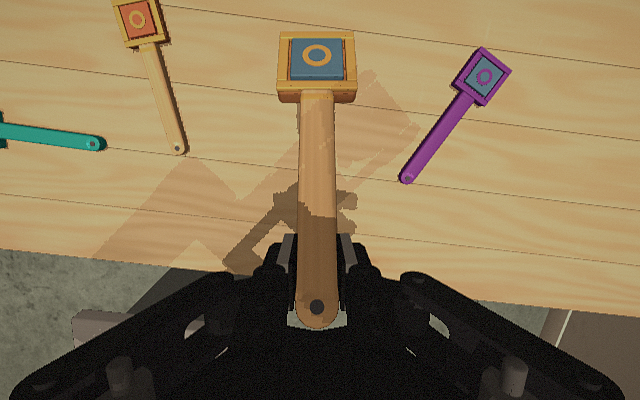

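The wrist view shows the drooped board with its tile at (316,57) and seated-looking. A quick consistency check of tile against frame plane, then the transfer shift.

```bash
cat >> m.py <<'E'
def planes(d,e=5):
    S=d.get('S') or sense(); R=Ro.from_quat(S['tool_rot']).as_matrix(); P=cloud(d); T=(P-S['tcp_pos'])@R
    hsv=cv2.cvtColor(d['pixels'],cv2.COLOR_RGB2HSV)
    m=(hsv[...,0]>92)&(hsv[...,0]<125)&(hsv[...,1]>60)&(abs(T[...,1])<.03)&(T[...,0]>.05)&(T[...,0]<.2)&(P[...,2]>.05)
    l,st=cv2.connectedComponentsWithStats(m.astype(np.uint8))[1:3]; m=l==1+np.argmax(st[1:,4])
    cs=cv2.findContours(m.astype(np.uint8),cv2.RETR_EXTERNAL,cv2.CHAIN_APPROX_NONE)[0]; hull=cv2.convexHull(max(cs,key=len))
    full=np.zeros(m.shape,np.uint8); cv2.fillConvexPoly(full,hull,1)
    out={}
    def fit(mm):
        q=T[mm]; q=q[np.linalg.norm(q-np.median(q,0),axis=1)<.045]
        for _ in range(3):
            c=q.mean(0); n=np.linalg.svd(q-c)[2][2]; n*=-np.sign(n[2]); r=(q-c)@n; q=q[abs(r)<max(.0012,2*r.std())]
        return c,n,len(q),r.std()
    tile=cv2.erode(full,np.ones((e,e)))>0
    c,n,k,r=fit(tile); print('tile',k,r,'n',n,'droop',np.arctan2(n[0],-n[2]))
    mo=cv2.moments(hull); uv=[mo['m10']/mo['m00'],mo['m01']/mo['m00']]
    rr=R.T@ray(d,uv)[0]; o=R.T@(d['o']-S['tcp_pos']); ctr=o+rr*((c-o)@n)/(rr@n); print('centre px',uv,'tool',ctr,'world',S['tcp_pos']+R@ctr)
    # frame: ring between dilations
    D=(T-c)@n; L=(T-ctr); ex=np.cross([0,1,0],n); ex*=np.sign(ex[0]); X=L@ex; Y=L[...,1]
    fr=(abs(D)<.006)&((abs(X)<.0255)&(abs(Y)<.0255))&~((abs(X)<.0195)&(abs(Y)<.0195))
    c2,n2,k2,r2=fit(fr); print('frame',k2,r2,'n',n2,'droop',np.arctan2(n2[0],-n2[2]),'tile above frame',(ctr-c2)@n2)
    for x in(-.015,-.008,0,.008,.015): 
        mm=tile&(abs(X-x)<.003); print('  %.3f h %.4f'%(x,np.median(((T[mm]-c2)@n2))))
    return ctr,n,R
E
python3 - <<'E'
from m import *
import pickle
d=pickle.load(open('w5.pkl','rb')); ctr,n,R=planes(d)
a=np.radians(102.4); V=np.array([.6555,.1775,.195]); S=d['S']
# after yaw so that tool x azimuth = a
ctx=ctr[0]; h=np.array([np.cos(a),np.sin(a)]); yv=np.array([np.sin(a),-np.cos(a)])
tcp=np.r_[V[:2]-h*ctr[0]-yv*ctr[1], V[2]+ctr[2]]
az=np.arctan2(R[1,0],R[0,0]); print('tcp target',tcp,'turn',az-a,'delta tool',R.T@(tcp-S['tcp_pos']))
E
```

```text
tile 1645 0.000496841814723725 n [ 0.6084 -0.0018 -0.7936] droop 0.6540387418352132
centre px [316.291819890496, 59.181253575222684] tool [0.1088 0.0009 0.0899] world [ 0.5699 -0.2236  0.209 ]
frame 1329 0.0006170858965736927 n [ 0.6049 -0.0019 -0.7963] droop 0.6496291244084167 tile above frame 0.002153849179898492
  -0.015 h 0.0016
  -0.008 h 0.0021
  0.000 h 0.0023
  0.008 h 0.0023
  0.015 h 0.0019
tcp target [0.678  0.071  0.2849] turn -1.668396817223739 delta tool [ 0.2508 -0.2791  0.0146]
```

The tile is seated and square with its frame, and droop is 37.4° against the 37.6° wanted. I'll move to a point 6 cm short of the goal, turning on the way.

In the tool's units: 0.244 m is 0.4067, -0.219 m is -0.365, -1.668 rad is -0.5309.

>>> inch_along(segments=[{"tx": 0.0167, "ty": -0.0167, "rz": -0.0318, "jaw": 0}, {"tx": 0.05, "ty": -0.0417, "rz": -0.07, "jaw": 0}, {"tx": 0.0833, "ty": -0.0667, "rz": -0.1114, "jaw": 0}, {"tx": 0.1167, "ty": -0.1, "rz": -0.1528, "jaw": 0}, {"tx": 0.15, "ty": -0.1333, "rz": -0.1942, "jaw": 0}, {"tx": 0.1833, "ty": -0.1667, "rz": -0.2355, "jaw": 0}, {"tx": 0.2167, "ty": -0.2, "rz": -0.2769, "jaw": 0}, {"tx": 0.25, "ty": -0.2333, "rz": -0.3183, "jaw": 0}, {"tx": 0.2833, "ty": -0.2583, "rz": -0.3597, "jaw": 0}, {"tx": 0.3167, "ty": -0.2833, "rz": -0.4011, "jaw": 0}, {"tx": 0.35, "ty": -0.3083, "rz": -0.4425, "jaw": 0}, {"tx": 0.375, "ty": -0.3333, "rz": -0.4775, "jaw": 0}, {"tx": 0.3917, "ty": -0.35, "rz": -0.5093, "jaw": 0}, {"tx": 0.4067, "ty": -0.365, "rz": -0.5309, "jaw": 0}, {"tx": 0.4067, "ty": -0.365, "rz": -0.5309, "jaw": 0}, {"tx": 0.4067, "ty": -0.365, "rz": -0.5309, "jaw": 0}, {"tx": 0.4067, "ty": -0.365, "rz": -0.5309, "jaw": 0}], force=60)

```text
t: 15.0
tcp_pos: [0.6787, 0.009, 0.3003]
tool_rot: [0.627, 0.779, -0.001, -0.001]
force: [-0.5, 0.6, -1.3]
finger_gap: 0.238
gripper_force: 60.0
```

```bash
cat > goal.py <<'E'
from m import *
import sys,pickle
d=snap('wrist'); d['S']=sense(); ctr,n,R=planes(d); S=d['S']; handle(d)
V=np.array([.6555,.1775,.195]); nw=R@n; print('normal az',np.degrees(np.arctan2(nw[1],nw[0])),'tilt',np.degrees(np.arccos(nw[2])))
az=np.arctan2(nw[1],nw[0]); print('tile',S['tcp_pos']+R@ctr,'shift tool',R.T@(V-S['tcp_pos']-R@ctr),'turn',az-np.radians(102.4))
pickle.dump(d,open('w6.pkl','wb')); save(d,'w6')
E
python3 goal.py
```

```text
tile 1658 0.0004964847358132913 n [ 0.6075  0.0006 -0.7943] droop 0.6529130162862997
centre px [316.4877295628149, 59.24630261660978] tool [0.1068 0.0007 0.0909] world [0.6566 0.1134 0.2099]
frame 1346 0.0005883039643822465 n [ 0.6083  0.0006 -0.7937] droop 0.6539685168832156 tile above frame 0.002143262082693845
  -0.015 h 0.0016
  -0.008 h 0.0022
  0.000 h 0.0023
  0.008 h 0.0023
  0.015 h 0.0020
handle n 4795 droop 0.6526153013777455 top z at tool x=0 0.011010593277649673 rms 0.0008560649085020443 x 0.012000908751998617 0.10996654366346903
normal az 102.11820176479445 tilt 37.39164413854946
tile [0.6566 0.1134 0.2099] shift tool [0.0629 0.0126 0.0149] turn -0.0049183070306464405
```

View pics/w6.png

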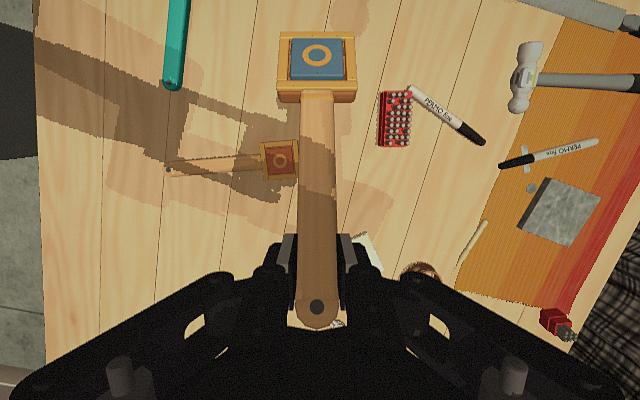

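The view shows the tile at (316,57) in the grip, with the way ahead clear of the stamp block at (397,118) and the inspection camera out of view ahead. Now the final approach, slowly.

In the tool's units: 0.063 m is 0.105, 0.0126 m is 0.021, -0.005 rad is -0.0016.

>>> inch_along(segments=[{"tx": 0.0133, "ty": 0.0033, "tz": 0.0067, "rz": -0.0016, "jaw": 0}, {"tx": 0.03, "ty": 0.0067, "tz": 0.0133, "rz": -0.0016, "jaw": 0}, {"tx": 0.0467, "ty": 0.01, "tz": 0.02, "rz": -0.0016, "jaw": 0}, {"tx": 0.0633, "ty": 0.0133, "tz": 0.025, "rz": -0.0016, "jaw": 0}, {"tx": 0.0783, "ty": 0.0167, "tz": 0.025, "rz": -0.0016, "jaw": 0}, {"tx": 0.0917, "ty": 0.02, "tz": 0.025, "rz": -0.0016, "jaw": 0}, {"tx": 0.1017, "ty": 0.021, "tz": 0.025, "rz": -0.0016, "jaw": 0}, {"tx": 0.105, "ty": 0.021, "tz": 0.025, "rz": -0.0016, "jaw": 0}, {"tx": 0.105, "ty": 0.021, "tz": 0.025, "rz": -0.0016, "jaw": 0}, {"tx": 0.105, "ty": 0.021, "tz": 0.025, "rz": -0.0016, "jaw": 0}, {"tx": 0.105, "ty": 0.021, "tz": 0.025, "rz": -0.0016, "jaw": 0}], force=60)

```text
t: 16.15
tcp_pos: [0.6783, 0.0733, 0.2866]
tool_rot: [0.625, 0.781, -0.0, 0.0]
force: [0.9, -0.2, -0.9]
finger_gap: 0.238
gripper_force: 59.9
```

```bash
python3 goal.py | tail -3
python3 - <<'E'
from cam import *
S=sense(); print(S['tcp_pos'],S['force'])
s=snap('scene'); save(s,'fin',(200,150,360,270),4)
t=snap('top')
for nm,d,b in(('s',s,(215,180,300,350)),('t',t,(200,165,260,225))):
    Q,g=pts(d,b); K=Q[(g<75)&(Q[:,2]>.26)]; c,a,e,x=fitcyl(K)
    for _ in range(5):
        al=(K-c)@a; K=K[(abs(e)<.003)&(al>-.05)&(al<.034)]; c,a,e,x=fitcyl(K,w0=c)
    print(nm,len(K),c,np.degrees(x[3:]))
    P=cloud(d); hsv=cv2.cvtColor(d['pixels'],cv2.COLOR_RGB2HSV)
    m=(hsv[...,0]>92)&(hsv[...,0]<125)&(hsv[...,1]>60)&(np.linalg.norm(P-[.6555,.1775,.195],axis=-1)<.03)
    if m.sum(): print('tile seen',m.sum(),np.median(P[m],0),P[m].mean(0))
E
```

```text
handle n 4797 droop 0.652055620792793 top z at tool x=0 0.010701827730558234 rms 0.0008842574795656043 x 0.012011163993337097 0.10998344216584649
normal az 102.53661895371702 tilt 37.58850832059277
tile [0.6557 0.1776 0.196 ] shift tool [-0.     -0.0003  0.001 ] turn 0.0023844505629917467
[0.6783 0.0733 0.2866] [-0.2604 -0.4058 -1.4075]
s 218 [0.6329 0.2864 0.3443] [ 36.4277 102.3863]
tile seen 90 [0.6525 0.1819 0.1961] [0.6533 0.1809 0.1958]
t 226 [0.6331 0.2816 0.3331] [ 37.2764 102.2783]
```

View pics/fin.png

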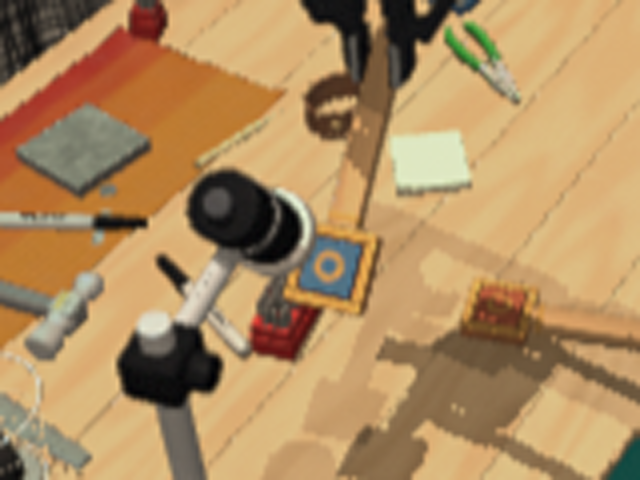

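The scene crop shows the tile facing the lens, with its brass ring at crop (330,266) and the ring light just above it. The board is in the gripper and the bystanders are in place. One last check, from the same view, of the tile ring against the lens axis.

```bash
python3 - <<'E'
from cam import *
s=pickle.load(open('scene0.pkl','rb')); V=np.array([.6557,.1776,.196])
az,ti=np.radians([102.4,37.4]); a=np.array([np.sin(ti)*np.cos(az),np.sin(ti)*np.sin(az),np.cos(ti)])
r=ray(s,[282.5,216.3])[0]; p=s['o']+r*((V-s['o'])@a)/(r@a); print('tile ring scene',p)
for c in ([.6329,.2864,.3443],[.6329,.2873,.3451],[.6316,.2864,.3387],[.6331,.2816,.3331]):
    c=np.array(c); print('axis pt',c-a*((c-V)@a))
print(sense()['qd'].round(4),sense()['t'])
E
```

```text
tile ring scene [0.6551 0.179  0.1949]
axis pt [0.6571 0.1765 0.1971]
axis pt [0.6572 0.1767 0.1969]
axis pt [0.6552 0.179  0.1949]
axis pt [0.6557 0.1786 0.1952]
[ 0.0021 -0.002   0.0019  0.001  -0.001   0.0003] 16.3
```

All estimates agree within about 3 mm, so I'm handing it in.

```bash
python3 -c "
from station import job
print(job.sign_off())"
```

```text
the job is handed in; nothing more can be done
None
```

I pressed the blue tile level and handed the job in at about 16 s, with the board held still, the tile about 11 cm in front of the lens and square to it; position estimates agree within about 3 mm and tilt within about 1°. The verdict was not shown.

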